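# Post the peg through the sprung flap of the peg box

## Task

A square wooden peg lies on the front sill of the grey peg box. Push the box's self-closing flap open with one finger and, while that finger keeps it open, push the peg along the sill with the other finger so that it drops into the box; do not grip or lift the peg, and do not use the peg to force the flap. Then draw the fingers out so that the flap shuts, leaving the other things on the bench where they are.

Things in the scene. Friction and masses are not known exactly. Their poses are not given: they have to be found in the camera images.
- pegbox: Grey sheet-metal peg box fixed to the bench, 160 mm wide. Origin on the bench under the middle of the sill's inner edge; x points from the sill into the box, y left, z up. Its hollow bin lies behind the sill, inside from x = 0 to 100 mm, y = -76 to 76 mm, floor at z = 4 mm, covered by the sloping flap. Cheeks beside the flap rise no higher than the hinge strip.
- sill_edge (a point): Middle of the sill's inner edge, at the sill's top, 130 mm above the pegbox origin; axes as the pegbox. The sill is a flat shelf from here to x = -125 mm, y = -80 to 80 mm, open above and at its sides. Past the edge there is only the flap.
- flap_hinge (a point): Middle of the flap's hinge line, fixed, 80 mm ahead of (+x) and 40 mm above sill_edge; the line runs along the pegbox's y. From here to the back (24 mm further) runs the box's highest part, at hinge height.
- flap (a joint): Flap angle, rad: 0 shut, 1.1 widest. Metal plate 148 x 85 x 3 mm, hinged at its upper, far edge, sloping shut from sill edge to hinge. Pushed down or to +x, its lower edge swings down and inward. A fingertip about 5 mm above sill height and 68 mm past the edge holds it near 0.75. A spring shuts it: 0.12 N m at 0, 0.31 at 0.75 rad (about 12 N at that fingertip).
- flap_lip (a point): Middle of the flap's lower, free edge; moves with the flap. Shut, it lies at the sill's inner edge, about 2 mm above the sill; at 0.75 rad it is about 50 mm beyond the edge, a gap for the peg to drop through.
- peg: Loose wooden peg, 45 g: a bar 24 x 24 mm and 80 mm long, the last 18 mm tapering to a blunt round point. Origin at its centre, 12 mm above the sill when lying; y is its long axis, pointing to the taper. It starts lying on the sill, roughly parallel to the sill's edge, its centre 55 to 80 mm in front of the edge.
- bottle: Yellow spray bottle, empty, standing, 70 mm wide, 212 mm tall, with white trigger head; origin under its centre. Leave alone.
- hammer: Chrome hammer lying on the bench, 270 mm long, handle towards its -x; leave alone.
- saucer: Grey ceramic plant saucer, 120 mm across, 18 mm high; origin under its centre. Leave alone.
- lamp: Round white press-button lamp, 84 mm across, 32 mm high; origin under its centre. Leave alone.
Not all that is in view belongs to the job. What is meant by the peg is not blue or green, and is the smaller of those in its own colour.

How it is judged:
By the outcome, as a careful person would: the job done as asked, in the order asked, and still so for the second after the job is handed in, with the robot touching nothing.
It also fails if it takes over 35 s, if anything falls off the work surface, if the arm or the gripper's body presses on something with over 40 N, if the wrist force passes 120 N, or if a joint passes its speed limit or range.

## Robot

A 7-joint arm with a two-finger parallel gripper is mounted at the origin on the work surface. World frame = base frame: x ahead of the robot, y to its left, z up, the work surface at z = 0. Lengths are in m, angles in rad, forces in N, time in s.
With the tool pointing down it reaches from about 0.425 to 0.875 m from the base axis. Payload 8.4 kg.
Tool frame: the origin (TCP) lies at the centre of the arm's flange, where the gripper is bolted on; the fingertips stand 173 mm ahead of it and the grasp point (between the pads) lies 155 mm ahead of it; z points along the fingers, y is the line along which they close (so a half turn about z gives the same grasp; the last joint's range is limited). The gripper opens to 85 mm and grips with 20 to 120 N. Pads are 22 mm wide; open, the fingers measure 114 mm over their backs; the gripper's body (76 mm by 85 mm) begins 54 mm behind the grasp point. The pads swing forward as they close: fully open they stand 13 mm farther back than shut.
Start: joints at [-1.2, 0.333, 0.04, 1.465, -0.013, 1.343, -0.059], TCP at [0.294, 0.58, 0.405] pointing down, gripper open.
Joint ranges: [-2.58, 2.58], [-0.38, 2.09], [-1.3, 1.39], [0.25, 2.4], [-1.5, 4.64], [0.08, 2.09], [-2.65, 2.65]. Speed limits (rad/s): [2.22, 2.22, 2.79, 2.79, 3.14, 3.14, 3.14].

## Interface

Orientations are given as a unit quaternion [x, y, z, w].
In Python, from plant import arm gives the robot as it stands.
- The arm moves only by the shell command python3 -m pendant 'ROWS' [OPENING] [FORCE]. ROWS is JSON, a list of rows, each an object of numbers: "dx", "dy", "dz": the shift along the tool's x, y, z in cm; "turn": the turn about the tool's z in degrees. A call has 1 to 5 rows; each row is the pose to reach, as a shift and turn from the pose commanded when the call began, along the tool's axes at that moment; what a row does not reach only later rows make up. A row lasts 1/10 s, in which the tool goes at most 50 mm and 8.59 degrees, less where a joint would pass 70% of its speed; a pose out of reach is approached as far as the arm can. A call with a gripper value outside its range is refused whole. OPENING is the closure, from -1 (fully open) to 1 (shut), set as the call begins (- or left out, the last holds). The fingers move at their own pace and stop on an object; FORCE is the grip in N (left out, the last holds). Time passes only in rows, so rows that repeat a pose let the fingers close. It gives the time, the measured TCP pose, the force, the opening and the grip force at its end, in the units of the state.
- arm.get_state(): the state, without advancing time (a new reading comes with each control period).
- arm.read_camera(name): name is "scene" or "top" or "wrist"; returns a dict with "img" (420x560x3 uint8, blue, green, red), "fx", "fy", "cx", "cy" (pixels), "origin" and "rotation" of the camera in the world. Camera axes: x right, y up, looking along -z (the intrinsics and any distortion apply to the point x, -y, -z); pixel columns grow to the right and rows downward; lengths in m; the calibration is good to about 2 mm. A picture is of the moment at which its call begins. There is no depth.
- arm.hand_in(): hands the job in; it is judged then, once.
The state is a dict: "clock": time; "joint_positions": joint angles; "dq": joint speeds; "effort": joint torques, N m; "tool_pos": TCP position; "ee_rot": TCP orientation; "wrist_force": force on the tool from outside, world axes, zero at the start; "torque": the same for the moment, N m; "grip_width": finger opening in m; "grasp_force": force on a finger pad.
Only numpy, scipy, OpenCV 4.12 (cv2) and the standard library are available. Lean on these libraries where they do the work, as an engineer would, in place of code of your own. Each camera call takes 0.05 s, during which the arm holds its last target. There are 200 camera calls.

## Working session

There is one attempt and no reset: what is moved stays moved. The work goes in short steps, Python scripts to look and compute and a shell command to move; the robot and the scene stay as the last step left them, time stands still between calls to the robot, and variables do not carry over. Pictures are saved under pics/ and viewed, at most 11 in all, crops included, and the job is handed in when it is done.

```bash
ls; mkdir -p pics; python3 - <<'E'
from plant import arm
import cv2,json,numpy as np,pickle
d={}
for n in("scene","top","wrist"):
    c=arm.read_camera(n);d[n]=c;cv2.imwrite(f"pics/{n}0.png",c["img"]);print(n,c["fx"],c["fy"],c["cx"],c["cy"],np.round(c["origin"],3),np.round(c["rotation"],3).tolist(),[k for k in c])
pickle.dump(d,open("c0.pkl","wb"))
s=arm.get_state();print(s)
E
```

```text
pics
scene 457.4457770244998 457.4457770244998 280.2173542895256 202.36782034860943 [1.244 0.577 0.999] [0.177, 0.36, 0.817, 0.414] ['img', 'fx', 'fy', 'cx', 'cy', 'origin', 'rotation']
top 379.162211094242 379.162211094242 278.19410600111496 212.77708905464658 [0.379 0.029 0.952] [-0.059, 0.063, 0.708, -0.701] ['img', 'fx', 'fy', 'cx', 'cy', 'origin', 'rotation']
wrist 332.2515925192641 332.2515925192641 282.8581836349917 213.55514212431393 [0.232 0.612 0.372] [-0.122, -0.073, 0.518, 0.843] ['img', 'fx', 'fy', 'cx', 'cy', 'origin', 'rotation']
{'clock': 0.15, 'joint_positions': array([-1.20017716,  0.33371599,  0.03988413,  1.46605841, -0.01338557,
        1.3433091 , -0.05847928]), 'dq': array([-7.92784700e-04, -1.86180370e-03, -1.74927363e-04, -3.20757939e-03,
       -8.10253691e-05, -8.96208735e-04,  7.86911183e-04]), 'effort': array([ 3.19993560e-03, -6.59041071e+01,  1.36794996e+00, -4.05872726e+01,
        1.69941026e-02,  9.59558703e-03,  4.10883308e-05]), 'tool_pos': array([0.29422097, 0.57943856, 0.40405145]), 'ee_rot': array([ 2.32755114e-01,  9.72535183e-01, -6.05041898e-04, -9.55659092e-05]), 'wrist_force': array([-0.0582405 ,  0.78202694, -0.54690899]), 'torque': array([-0.02014102,  0.02086083,  0.03476453]), 'grasp_force': 0.0, 'grip_width': 0.08558697511602814}
```

View pics/scene0.png

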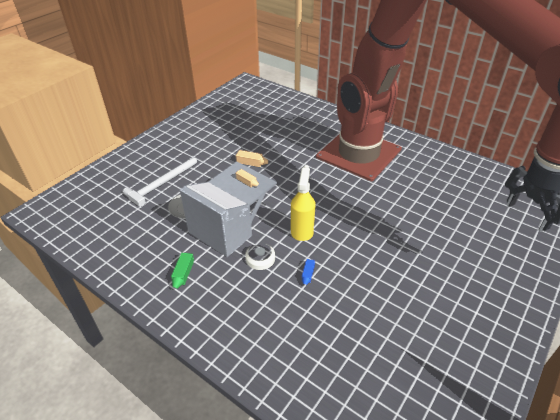

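View pics/top0.png

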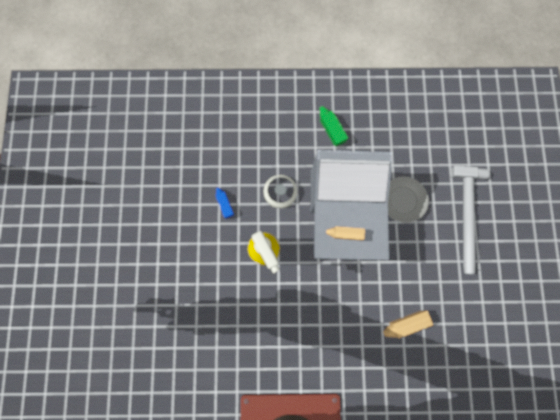

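The scene view shows the box at about (225,205), with the peg on the sill at (247,179) and a larger decoy peg on the bench at (250,158). In the top view the sill faces the robot: the peg is at (346,233), its taper to the left (+y), the flap is at (353,180) and the bottle at (263,250).

```bash
cat > h.py <<'E'
import numpy as np,cv2,pickle
from scipy.spatial.transform import Rotation as R
def ray(c,uv):
    uv=np.atleast_2d(uv).astype(float)
    v=np.c_[(uv[:,0]-c["cx"])/c["fx"],-(uv[:,1]-c["cy"])/c["fy"],-np.ones(len(uv))]
    return np.array(c["origin"]),R.from_quat(c["rotation"]).apply(v)
def onz(c,uv,z):
    o,v=ray(c,uv); return o+v*((z-o[2])/v[:,2])[:,None]
def proj(c,p):
    q=R.from_quat(c["rotation"]).inv().apply(np.atleast_2d(p)-c["origin"])
    return np.c_[c["cx"]+c["fx"]*q[:,0]/-q[:,2],c["cy"]-c["fy"]*q[:,1]/-q[:,2]]
def tri(c1,u1,c2,u2):
    o1,v1=ray(c1,u1);o2,v2=ray(c2,u2);v1=v1[0];v2=v2[0]
    s=np.linalg.lstsq(np.c_[v1,-v2],o2-o1,rcond=None)[0]
    a=o1+s[0]*v1;b=o2+s[1]*v2
    return (a+b)/2,np.linalg.norm(a-b)
def wood(img):
    h=cv2.cvtColor(img,cv2.COLOR_BGR2HSV)
    return cv2.inRange(h,(10,70,90),(25,255,255))
def blobs(m,amin=40):
    cs=cv2.findContours(m,cv2.RETR_EXTERNAL,cv2.CHAIN_APPROX_NONE)[0]
    return [c for c in cs if cv2.contourArea(c)>amin]
E
python3 - <<'E'
from h import *
d=pickle.load(open("c0.pkl","rb"))
for n,(x0,y0,x1,y1) in {"top":(300,140,410,270),"scene":(165,140,325,265)}.items():
    im=d[n]["img"]
    for b in blobs(wood(im)):
        m=cv2.minAreaRect(b)
        if 0<m[0][0]-x0<x1-x0 and 0<m[0][1]-y0<y1-y0: print(n,m,cv2.contourArea(b))
t=cv2.resize(d["top"]["img"][140:270,300:410],None,fx=4,fy=4,interpolation=cv2.INTER_CUBIC)[:520]
cv2.imwrite("pics/t1.png",t)
cv2.imwrite("pics/s1.png",cv2.resize(d["scene"]["img"][140:265,165:325],None,fx=4.5,fy=4.5,interpolation=cv2.INTER_CUBIC))
E
```

```text
top ((345.5970458984375, 232.73822021484375), (37.50458908081055, 11.351082801818848), 4.39870548248291) 352.5
scene ((295.2664489746094, 215.8255157470703), (10.531759262084961, 48.02991485595703), 3.6522228717803955) 290.5
scene ((246.39706420898438, 177.83824157714844), (23.838302612304688, 10.632911682128906), 30.963754653930664) 170.0
scene ((251.51600646972656, 158.4119873046875), (32.10993957519531, 13.326967239379883), 10.30484676361084) 330.5
```

View pics/t1.png

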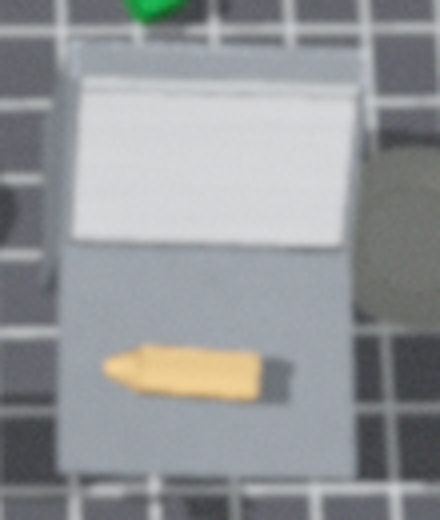

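View pics/s1.png

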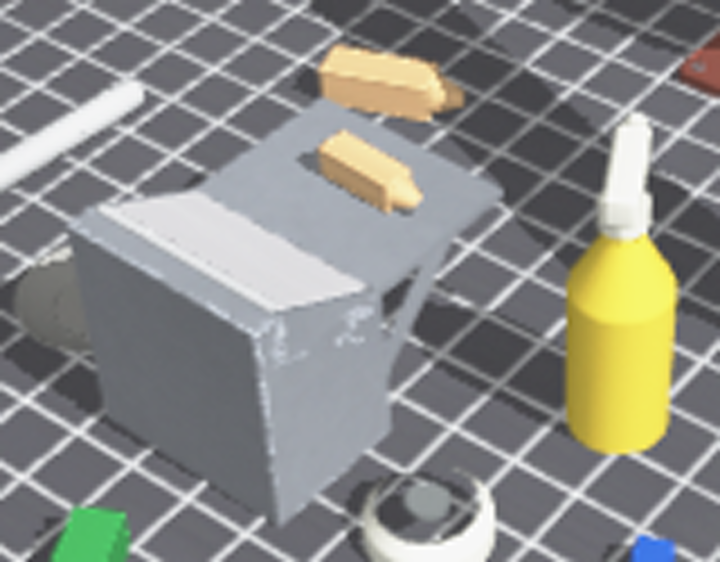

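The top crop puts the sill's front corners at (58,472) and (357,472), the flap lip from (71,242) to (344,246), and the peg from (105,365) to (262,378). The scene crop puts the sill's front corners at (325,100) and (502,192), and the back top corners at (70,225) and (252,332). Next step is to triangulate these.

```bash
python3 - <<'E'
from h import *
d=pickle.load(open("c0.pkl","rb"));T,S=d["top"],d["scene"]
t=lambda x,y:((x+.5)/4-.5+300,(y+.5)/4-.5+140)
s=lambda x,y:((x+.5)/4.5-.5+165,(y+.5)/4.5-.5+140)
P={}
for n,a,b in [("sillFL",(58,472),(502,192)),("sillFR",(357,472),(325,100)),("backL",(70,42),(252,332)),("backR",(364,48),(70,225)),
 ("tip",(104,366),(421,203)),("pegblunt",(262,375),(332,148))]:
    p,e=tri(T,t(*a),S,s(*b));P[n]=p;print(n,np.round(p,4),round(e,4))
for z,l in((.13,[(58,472),(357,472)]),(.132,[(71,244),(344,247)]),(.17,[(70,42),(364,48)]),(.154,[(104,366),(262,375)])):
    for a in l: print(z,a,np.round(onz(T,t(*a),z),4))
# pegs by mask centroid + minAreaRect axis
b=[b for b in blobs(wood(T["img"])) if cv2.pointPolygonTest(b,(346,233),False)>0][0]
bx=cv2.boxPoints(cv2.minAreaRect(b));print(np.round(onz(T,bx,.15),4).tolist())
# yellow bottle
h=cv2.cvtColor(T["img"],cv2.COLOR_BGR2HSV);m=cv2.inRange(h,(22,150,120),(35,255,255))
for c in blobs(m): print("bottle",onz(T,cv2.minEnclosingCircle(c)[0],.1))
print(np.round(tri(T,(275,270),S,(305,169))[0],3))
E
```

```text
sillFL [ 0.4235 -0.0532  0.1252] 0.0006
sillFR [ 0.4204 -0.2118  0.1287] 0.0066
backL [ 0.6516 -0.0615  0.1712] 0.0008
backR [ 0.6463 -0.2185  0.1701] 0.0029
tip [ 0.4787 -0.0772  0.1421] 0.0018
pegblunt [ 0.4719 -0.1598  0.1444] 0.0056
0.13 (58, 472) [[ 0.4234 -0.053   0.13  ]]
0.13 (357, 472) [[ 0.422  -0.2144  0.13  ]]
0.132 (71, 244) [[ 0.5484 -0.0631  0.132 ]]
0.132 (344, 247) [[ 0.5455 -0.214   0.132 ]]
0.17 (70, 42) [[ 0.6517 -0.0613  0.17  ]]
0.17 (364, 48) [[ 0.6472 -0.2198  0.17  ]]
0.154 (104, 366) [[ 0.4778 -0.0764  0.154 ]]
0.154 (262, 375) [[ 0.4723 -0.16    0.154 ]]
[[0.4658, -0.0783, 0.15], [0.49, -0.0809, 0.15], [0.4831, -0.1606, 0.15], [0.459, -0.1576, 0.15]]
bottle [[0.43865704 0.07174806 0.1       ]]
bottle [[0.45521512 0.04254208 0.1       ]]
[0.397 0.031 0.197]
```

```bash
cat >> h.py <<'E'
YAW=-0.025; EDGE=np.array([.5474,-.1375]); EX=np.array([np.cos(YAW),np.sin(YAW)]); EY=np.array([-EX[1],EX[0]])
def world(bx,by,z): return np.r_[EDGE+bx*EX+by*EY,z]
def tobox(p): d=np.array(p[:2])-EDGE; return np.round([d@EX*1e3,d@EY*1e3,p[2]*1e3],1)
def need(s,p):
    r=R.from_quat(s["ee_rot"]);d=r.inv().apply(np.array(p)-s["tool_pos"])*100
    y=r.apply([0,1,0]);a=np.degrees(np.arctan2(y[1],y[0])-YAW)
    print("need cm",np.round(d,2),"turn",round(a,2),"box mm",tobox(s["tool_pos"]),"F",np.round(s["wrist_force"],1),"t",s["clock"],"w",round(s["grip_width"],4),"tilt",np.round(r.apply([0,0,1]),3))
E
python3 - <<'E'
from h import *
from plant import arm
print(tobox([.4745,-.119,.142]))
need(arm.get_state(),world(-.046,.016,.46))
E
```

```text
[-73.3  16.7 142. ]
need cm [-50.19 -53.01  -5.53] turn 64.51 box mm [-271.   710.4  404.1] F [-0.1  0.8 -0.5] t 0.15 w 0.0856 tilt [-0.    -0.001 -1.   ]
```

```bash
python3 -m pendant '[{"dx":-3,"dy":-3.2,"dz":-2,"turn":4},{"dx":-6,"dy":-6.4,"dz":-4,"turn":8},{"dx":-9,"dy":-9.5,"dz":-5.5,"turn":12},{"dx":-12,"dy":-12.7,"dz":-5.5,"turn":16},{"dx":-15,"dy":-15.9,"dz":-5.5,"turn":20}]' -1
python3 - <<'E'
from h import *
from plant import arm
need(arm.get_state(),world(-.046,.016,.46))
E
```

```text
clock: 0.65
tool_pos: [0.3563, 0.3681, 0.4601]
ee_rot: [0.399, 0.917, 0.0, 0.0]
wrist_force: [1.0, -0.4, 0.6]
grip_width: 0.0855
grasp_force: 0.0
need cm [-4.567e+01 -2.260e+01 -2.000e-02] turn 44.35 box mm [-203.6  500.6  460.1] F [ 1.  -0.4  0.6] t 0.65 w 0.0855 tilt [ 0.     0.001 -1.   ]
```

```bash
python3 -m pendant '[{"dx":-4.2,"dy":-2.1,"turn":4},{"dx":-8.4,"dy":-4.2,"turn":8},{"dx":-12.6,"dy":-6.2,"turn":12},{"dx":-16.8,"dy":-8.3,"turn":16},{"dx":-21,"dy":-10.4,"turn":20}]'
python3 - <<'E'
from h import *
from plant import arm
need(arm.get_state(),world(-.046,.016,.46))
E
```

```text
need cm [-4.567e+01 -2.260e+01 -2.000e-02] turn 44.35 box mm [-203.6  500.6  460.1] F [ 1.  -0.4  0.6] t 0.65 w 0.0855 tilt [ 0.     0.001 -1.   ]schema error: expected keys dx, dy, dz, turn
```

```bash
python3 -m pendant '[{"dx":-4.2,"dy":-2.1,"dz":0,"turn":4},{"dx":-8.4,"dy":-4.2,"dz":0,"turn":8},{"dx":-12.6,"dy":-6.2,"dz":0,"turn":12},{"dx":-16.8,"dy":-8.3,"dz":0,"turn":16},{"dx":-21,"dy":-10.4,"dz":0,"turn":20}]'
python3 - <<'E'
from h import *
from plant import arm
need(arm.get_state(),world(-.046,.016,.46))
E
```

```text
clock: 1.15
tool_pos: [0.4236, 0.1434, 0.4597]
ee_rot: [0.553, 0.834, 0.0, -0.0]
wrist_force: [-0.4, -0.6, -0.2]
grip_width: 0.0859
grasp_force: 0.0
need cm [-27.34  -3.07  -0.04] turn 24.35 box mm [-130.8  277.7  459.7] F [-0.4 -0.6 -0.2] t 1.15 w 0.0859 tilt [ 0.  0. -1.]
```

```bash
python3 -m pendant '[{"dx":-4.6,"dy":-0.5,"dz":0,"turn":4.1},{"dx":-9.2,"dy":-1,"dz":0,"turn":8.2},{"dx":-13.8,"dy":-1.5,"dz":0,"turn":12.3},{"dx":-18.4,"dy":-2.1,"dz":0,"turn":16.4},{"dx":-23,"dy":-2.6,"dz":0,"turn":20.4}]'
python3 -m pendant '[{"dx":-2.5,"dy":0,"dz":0,"turn":2},{"dx":-4.3,"dy":-0.4,"dz":0,"turn":3.9},{"dx":-4.3,"dy":-0.4,"dz":0,"turn":3.9}]'
python3 - <<'E'
from h import *
from plant import arm
need(arm.get_state(),world(-.046,.016,.46))
d={}
for n in("scene","top","wrist"):
    c=arm.read_camera(n);d[n]=c
pickle.dump(d,open("c1.pkl","wb"))
cv2.imwrite("pics/w1.png",d["wrist"]["img"])
E
```

```text
clock: 1.65
tool_pos: [0.4896, -0.0784, 0.4599]
ee_rot: [0.691, 0.722, 0.0, 0.0]
wrist_force: [1.1, 1.5, -0.4]
grip_width: 0.0855
grasp_force: 0.0
clock: 1.95
tool_pos: [0.487, -0.1218, 0.4596]
ee_rot: [0.716, 0.698, -0.0, -0.0]
wrist_force: [0.5, 0.2, 1.2]
grip_width: 0.0855
grasp_force: 0.0
need cm [ 0.18  1.48 -0.04] turn -0.06 box mm [-60.8  14.2 459.6] F [0.5 0.2 1.2] t 1.95 w 0.0855 tilt [-0. -0. -1.]
```

View pics/w1.png

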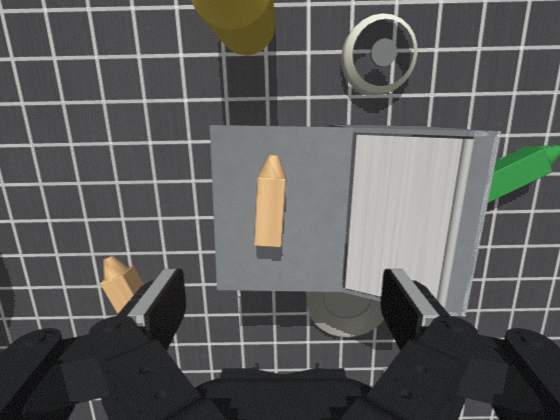

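The wrist view shows the sill corners at (211,126) and (218,291), and the lip from (353,132) to (346,289). The peg runs from (273,155) to (269,246), and the finger pads are at (160,295) and (405,295).

```bash
python3 - <<'E'
from h import *
d=pickle.load(open("c1.pkl","rb"));W=d["wrist"];T=pickle.load(open("c0.pkl","rb"))["top"]
for n,u,z in [("FL",(211,126),.13),("FR",(218,291),.13),("lipL",(353,133),.132),("lipR",(346,289),.132),("backL",(499,131),.17),("tip",(273,155),.142),("bluntL",(256,246),.154),("bluntR",(282,247),.154)]:
    p=onz(W,u,z)[0];print(n,np.round(p,4),tobox(p))
b=[b for b in blobs(wood(W["img"])) if cv2.pointPolygonTest(b,(271,210),False)>0][0]
m=cv2.minAreaRect(b);print(m)
for q in onz(W,cv2.boxPoints(m),.152): print("peg box",tobox(q))
print("tri peg", tobox(tri(W,m[0],T,(345.6,232.7))[0]))
# pad tips: rays in the tool frame at tip distance 160
from plant import arm
s=arm.get_state();r=R.from_quat(s["ee_rot"])
for u in [(182,268),(136,315),(385,268),(430,315)]:
  for L in(.16,.173): print(u,L,np.round(r.inv().apply(onz(W,u,s["tool_pos"][2]-L)[0]-s["tool_pos"])*1e3,1))
print(np.round(r.inv().apply(W["origin"]-s["tool_pos"])*1e3,1))
E
```

```text
FL [ 0.4276 -0.054   0.13  ] [-121.9   80.5  130. ]
FR [ 0.4217 -0.2141  0.13  ] [-123.7  -79.7  130. ]
lipL [ 0.5506 -0.0622  0.132 ] [  1.4  75.4 132. ]
lipR [ 0.5497 -0.2132  0.132 ] [  4.2 -75.6 132. ]
backL [ 0.6529 -0.0609  0.17  ] [103.6  79.2 170. ]
tip [ 0.4811 -0.0786  0.142 ] [-67.8  57.2 142. ]
bluntL [ 0.4642 -0.1568  0.154 ] [-82.7 -21.3 154. ]
bluntR [ 0.4872 -0.1582  0.154 ] [-59.7 -22.2 154. ]
((269.99676513671875, 200.56961059570312), (28.202070236206055, 91.31987762451172), 2.6630005836486816)
peg box [-84.8 -21.7 152. ]
peg box [-79.8  58.8 152. ]
peg box [-56.6  57.9 152. ]
peg box [-59.7 -22.8 152. ]
tri peg [-70.9  12.9 127.8]
(182, 268) 0.16 [  9.3 -41.7 160. ]
(182, 268) 0.173 [  3. -46. 173.]
(136, 315) 0.16 [-13.5 -64.  160. ]
(136, 315) 0.173 [-22.  -70.6 173. ]
(385, 268) 0.16 [  9.2  44.2 160. ]
(385, 268) 0.173 [  2.9  48.6 173. ]
(430, 315) 0.16 [-13.6  66.1 160. ]
(430, 315) 0.173 [-22.2  72.7 173. ]
[71.   1.  31.6]
```

```bash
cat > snap.py <<'E'
from h import *
from plant import arm
import sys
c=arm.read_camera("wrist");s=arm.get_state();pickle.dump((c,s),open(sys.argv[1]+".pkl","wb"))
E
Z='{"dx":0,"dy":0,"dz":0,"turn":0}'
python3 -m pendant '[{"dx":0,"dy":0,"dz":0,"turn":0},{"dx":0,"dy":0,"dz":0,"turn":0},{"dx":0,"dy":0,"dz":0,"turn":0}]' -0.7 40|grep -E "clock|width"; python3 snap.py g1
python3 -m pendant '[{"dx":0,"dy":0,"dz":0,"turn":0},{"dx":0,"dy":0,"dz":0,"turn":0},{"dx":0,"dy":0,"dz":0,"turn":0}]' -0.4|grep -E "clock|width"; python3 snap.py g2
python3 -m pendant '[{"dx":0,"dy":0,"dz":0,"turn":0},{"dx":0,"dy":0,"dz":0,"turn":0},{"dx":0,"dy":0,"dz":0,"turn":0}]' 0|grep -E "clock|width"; python3 snap.py g3
python3 -m pendant '[{"dx":0,"dy":0,"dz":0,"turn":0},{"dx":0,"dy":0,"dz":0,"turn":0},{"dx":0,"dy":0,"dz":0,"turn":0},{"dx":0,"dy":0,"dz":0,"turn":0}]' -1|grep -E "clock|width"
python3 - <<'E'
from h import *
W=pickle.load(open("c1.pkl","rb"))["wrist"]
ims=[W]+[pickle.load(open(f"g{i}.pkl","rb"))[0] for i in(1,2,3)]
t=[cv2.resize(c["img"][230:330,300:440],(392,280),interpolation=cv2.INTER_CUBIC) for c in ims]
cv2.imwrite("pics/tips.png",np.vstack([np.hstack(t[:2]),np.hstack(t[2:])]))
E
```

```text
clock: 2.4
grip_width: 0.0727
clock: 2.75
grip_width: 0.0593
clock: 3.1
grip_width: 0.0425
clock: 3.55
grip_width: 0.0852
```

View pics/tips.png

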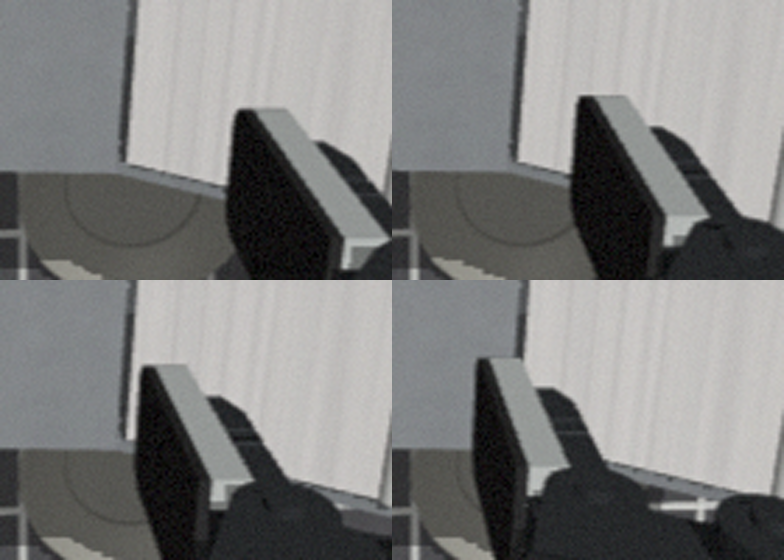

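The tile shows the inner tip corner of the +y pad at wrist pixels (385,268.6), (367.9,264.3), (352.1,260.7) and (331.4,257.9) for the four openings. The tip is a thin plate, about 18 px thick, with a knuckle behind it.

```bash
python3 - <<'E'
from h import *
from plant import arm
c1=pickle.load(open("c1.pkl","rb"))["wrist"]
g=[pickle.load(open(f"g{i}.pkl","rb")) for i in(1,2,3)]
s0=arm.get_state()
for c,s,u,w in [(c1,s0,(385,268.6),85.5),(g[0][0],g[0][1],(367.9,264.3),72.7),(g[1][0],g[1][1],(352.1,260.7),59.3),(g[2][0],g[2][1],(331.4,257.9),42.5)]:
    r=R.from_quat(s["ee_rot"]);o,v=ray(c,u);a=r.inv().apply(o-s["tool_pos"])*1e3;b=r.inv().apply(v)[0]
    t1=(11-a[0])/b[0];t2=(w/2-a[1])/b[1]
    print(w,np.round(a[2]+b[2]*t1,1),np.round(a[2]+b[2]*t2,1))
need(s0,world(-.046,.015,.32))
E
```

```text
85.5 159.4 155.9
72.7 161.7 157.5
59.3 164.9 157.4
42.5 167.8 158.4
need cm [-0.16  1.41 13.97] turn 0.22 box mm [-60.1  16.6 459.7] F [-0.3  0.5  0.7] t 3.55 w 0.0852 tilt [-0. -0. -1.]
```

```bash
python3 -m pendant '[{"dx":-0.1,"dy":0.7,"dz":3,"turn":0.2},{"dx":-0.1,"dy":1.4,"dz":6.5,"turn":0.2},{"dx":-0.1,"dy":1.4,"dz":10,"turn":0.2},{"dx":-0.1,"dy":1.4,"dz":14,"turn":0.2},{"dx":-0.1,"dy":1.4,"dz":14,"turn":0.2}]'
python3 - <<'E'
from h import *
from plant import arm
need(arm.get_state(),world(-.046,.015,.294))
c=arm.read_camera("wrist");cv2.imwrite("pics/w2.png",c["img"])
E
```

```text
clock: 4.05
tool_pos: [0.5, -0.1201, 0.3156]
ee_rot: [0.716, 0.698, -0.003, -0.003]
wrist_force: [-1.0, 0.2, 0.5]
grip_width: 0.0858
grasp_force: 0.0
need cm [-0.12  0.2   2.16] turn 0.01 box mm [-47.9  16.2 315.6] F [-1.   0.2  0.5] t 4.05 w 0.0858 tilt [-0.008 -0.001 -1.   ]
```

View pics/w2.png

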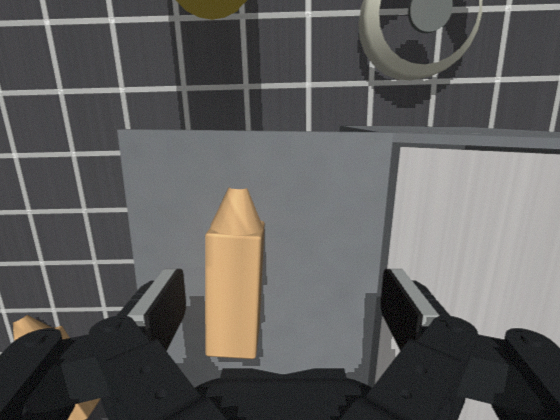

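The wrist view shows the pusher tip at (183,270), behind the peg's rear face (206,290). The flap finger's tip at (385-410,270) is just past the lip (383,270).

```bash
python3 -m pendant '[{"dx":-0.1,"dy":0.2,"dz":0.6,"turn":0},{"dx":-0.1,"dy":0.3,"dz":1.2,"turn":0},{"dx":-0.1,"dy":0.3,"dz":1.7,"turn":0},{"dx":-0.1,"dy":0.3,"dz":1.7,"turn":0},{"dx":-0.1,"dy":0.3,"dz":1.7,"turn":0}]'
python3 - <<'E'
from h import *
from plant import arm
need(arm.get_state(),world(.017,.015,.294))
E
```

```text
clock: 4.6
tool_pos: [0.5048, -0.1219, 0.303]
ee_rot: [0.716, 0.698, 0.0, 0.0]
wrist_force: [0.9, -0.0, 0.5]
grip_width: 0.0852
grasp_force: 0.0
need cm [0.04 6.   0.91] turn 0.01 box mm [-43.   14.6 303. ] F [ 0.9 -0.   0.5] t 4.6 w 0.0852 tilt [ 0.  0. -1.]
```

```bash
python3 -m pendant '[{"dx":0,"dy":0,"dz":0.4,"turn":0},{"dx":0,"dy":0,"dz":0.7,"turn":0},{"dx":0,"dy":0,"dz":0.9,"turn":0},{"dx":0,"dy":0,"dz":0.9,"turn":0}]'
python3 - <<'E'
from h import *
from plant import arm
need(arm.get_state(),world(.017,.015,.294))
c=arm.read_camera("wrist");cv2.imwrite("pics/w3.png",c["img"])
E
```

```text
clock: 5.0
tool_pos: [0.5047, -0.1218, 0.2936]
ee_rot: [0.716, 0.698, -0.0, 0.0]
wrist_force: [-0.8, -0.2, 0.9]
grip_width: 0.0855
grasp_force: 0.7
need cm [ 0.04  6.   -0.04] turn 0.01 box mm [-43.   14.6 293.6] F [-0.8 -0.2  0.9] t 5.0 w 0.0855 tilt [-0. -0. -1.]
```

View pics/w3.png

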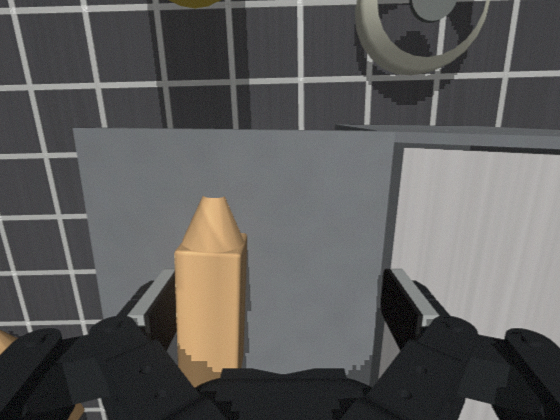

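The pusher pad at (170,290) now sits just behind the peg at (177,290), and the flap finger is at the lip (385,275). Advancing slowly.

```bash
python3 -m pendant '[{"dx":0,"dy":0.4,"dz":0,"turn":0},{"dx":0,"dy":0.8,"dz":0,"turn":0},{"dx":0,"dy":1.2,"dz":0,"turn":0},{"dx":0,"dy":1.6,"dz":0,"turn":0},{"dx":0,"dy":2.0,"dz":0,"turn":0}]'; python3 -m pendant '[{"dx":0,"dy":0.4,"dz":0,"turn":0},{"dx":0,"dy":0.8,"dz":0,"turn":0},{"dx":0,"dy":1.2,"dz":0,"turn":0},{"dx":0,"dy":1.6,"dz":0,"turn":0},{"dx":0,"dy":2.0,"dz":0,"turn":0}]'
python3 - <<'E'
from h import *
from plant import arm
need(arm.get_state(),world(.017,.015,.294))
E
```

```text
clock: 5.55
tool_pos: [0.525, -0.1224, 0.2936]
ee_rot: [0.716, 0.698, -0.0, -0.0]
wrist_force: [-2.7, 0.7, 0.6]
grip_width: 0.0856
grasp_force: 1.4
clock: 6.05
tool_pos: [0.5447, -0.1228, 0.2935]
ee_rot: [0.716, 0.698, -0.0, -0.0]
wrist_force: [-5.4, 0.1, 0.8]
grip_width: 0.0855
grasp_force: 2.4
need cm [ 0.04  2.   -0.05] turn 0.01 box mm [ -3.   14.6 293.5] F [-5.4  0.1  0.8] t 6.05 w 0.0855 tilt [-0.001  0.    -1.   ]
```

```bash
python3 -m pendant '[{"dx":0,"dy":0.5,"dz":0,"turn":0},{"dx":0,"dy":1.0,"dz":0,"turn":0},{"dx":0,"dy":1.5,"dz":0,"turn":0},{"dx":0,"dy":1.9,"dz":0,"turn":0},{"dx":0,"dy":1.9,"dz":0,"turn":0}]'
python3 - <<'E'
from h import *
from plant import arm
need(arm.get_state(),world(.017,.015,.294))
c=arm.read_camera("wrist");cv2.imwrite("pics/w4.png",c["img"])
E
```

```text
clock: 6.55
tool_pos: [0.5623, -0.1234, 0.292]
ee_rot: [0.716, 0.698, -0.002, -0.002]
wrist_force: [-12.1, 1.9, -1.4]
grip_width: 0.0849
grasp_force: 5.4
need cm [ 0.05  0.24 -0.2 ] turn -0.01 box mm [ 14.5  14.5 292. ] F [-12.1   1.9  -1.4] t 6.55 w 0.0849 tilt [-0.006  0.    -1.   ]
```

View pics/w4.png

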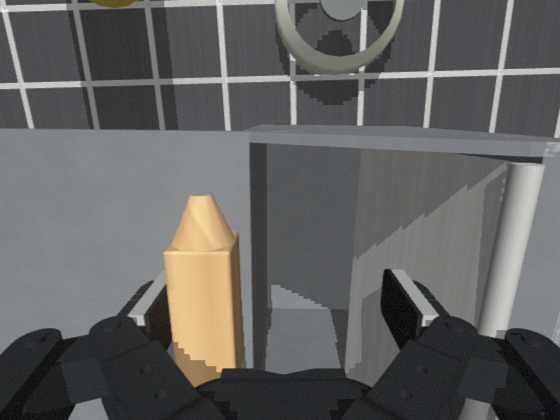

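The flap is wide open: its inner face is at about (355,300), the sill edge at column 250, and the peg's front face at column 240 is still on the sill. I'll now close the gripper while advancing, so the flap finger stays put and the other finger pushes the peg.

```bash
python3 -m pendant '[{"dx":0,"dy":0.3,"dz":-0.2,"turn":0},{"dx":0,"dy":0.3,"dz":-0.2,"turn":0}]' -0.85 60|grep -E "force|width|pos"; python3 -m pendant '[{"dx":0,"dy":0.3,"dz":-0.2,"turn":0},{"dx":0,"dy":0.3,"dz":-0.2,"turn":0}]' -0.7|grep -E "force|width|pos"
python3 - <<'E'
from h import *
from plant import arm
need(arm.get_state(),world(.023,.015,.298))
E
```

```text
tool_pos: [0.5655, -0.1235, 0.2946]
wrist_force: [-11.3, 0.6, 1.5]
grip_width: 0.079
grasp_force: 5.5
tool_pos: [0.5686, -0.1237, 0.2968]
wrist_force: [-10.5, 0.6, 1.0]
grip_width: 0.0724
grasp_force: 5.5
need cm [ 0.06  0.21 -0.12] turn -0.02 box mm [ 20.9  14.4 296.8] F [-10.5   0.6   1. ] t 7.0 w 0.0724 tilt [-0.005  0.    -1.   ]
```

```bash
python3 -m pendant '[{"dx":0,"dy":0.4,"dz":-0.2,"turn":0},{"dx":0,"dy":0.4,"dz":-0.2,"turn":0}]' -0.55|grep -E "force|width|pos"; python3 -m pendant '[{"dx":0,"dy":0.3,"dz":-0.15,"turn":0},{"dx":0,"dy":0.3,"dz":-0.15,"turn":0}]' -0.4|grep -E "force|width|pos";python3 -m pendant '[{"dx":0,"dy":0.3,"dz":-0.15,"turn":0},{"dx":0,"dy":0.3,"dz":-0.15,"turn":0}]' -0.25|grep -E "force|width|pos"
python3 - <<'E'
from h import *
from plant import arm
need(arm.get_state(),world(.023,.015,.298))
c=arm.read_camera("wrist");cv2.imwrite("pics/w5.png",c["img"])
for b in blobs(wood(c["img"])): print(cv2.boundingRect(b))
E
```

```text
tool_pos: [0.5726, -0.1238, 0.2988]
wrist_force: [-12.4, 0.7, 1.3]
grip_width: 0.0659
grasp_force: 5.6
tool_pos: [0.5756, -0.1239, 0.3003]
wrist_force: [-11.6, 0.2, 1.9]
grip_width: 0.0598
grasp_force: 5.6
tool_pos: [0.5786, -0.1239, 0.3017]
wrist_force: [-11.6, 0.9, 1.8]
grip_width: 0.0534
grasp_force: 5.5
need cm [ 0.06 -0.78  0.38] turn -0.02 box mm [ 30.8  14.4 301.7] F [-11.6   0.9   1.8] t 7.6 w 0.0534 tilt [-0.005  0.    -1.   ]
(258, 155, 36, 103)
(66, 0, 59, 12)
```

View pics/w5.png

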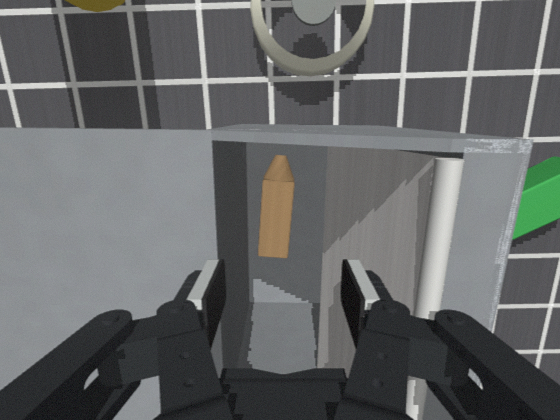

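The peg lies flat inside the bin at (276,207). Its apparent length puts it about 0.26 m from the camera, which is floor height. The sill is empty, so I'll withdraw back and up.

```bash
python3 -m pendant '[{"dx":0,"dy":-0.8,"dz":-0.5,"turn":0},{"dx":0,"dy":-1.6,"dz":-1.1,"turn":0},{"dx":0,"dy":-2.4,"dz":-1.8,"turn":0},{"dx":0,"dy":-3.2,"dz":-2.7,"turn":0},{"dx":0,"dy":-4,"dz":-3.8,"turn":0}]'|grep -E "force|pos"
python3 -m pendant '[{"dx":0,"dy":-1,"dz":-2,"turn":0},{"dx":0,"dy":-2,"dz":-4.5,"turn":0},{"dx":0,"dy":-4,"dz":-8,"turn":0},{"dx":0,"dy":-7,"dz":-11,"turn":0},{"dx":0,"dy":-10,"dz":-13,"turn":0}]'|grep -E "force|pos"
python3 -m pendant '[{"dx":0,"dy":0,"dz":0,"turn":0},{"dx":0,"dy":0,"dz":0,"turn":0},{"dx":0,"dy":0,"dz":0,"turn":0},{"dx":0,"dy":0,"dz":0,"turn":0},{"dx":0,"dy":0,"dz":0,"turn":0}]'
python3 - <<'E'
from h import *
from plant import arm
w=arm.read_camera("wrist")["img"];s=arm.read_camera("scene")["img"]
cv2.imwrite("pics/end.png",np.hstack([cv2.resize(w,(400,300)),cv2.resize(s[120:300,150:390],(400,300))]))
E
```

```text
tool_pos: [0.5396, -0.1227, 0.3415]
wrist_force: [-0.3, 0.2, -0.8]
grasp_force: 0.0
tool_pos: [0.439, -0.1208, 0.4733]
wrist_force: [-0.1, 1.0, 0.2]
grasp_force: 0.0
clock: 9.15
tool_pos: [0.4402, -0.12, 0.47]
ee_rot: [0.716, 0.698, -0.001, -0.0]
wrist_force: [-0.4, -0.0, -0.5]
grip_width: 0.0537
grasp_force: 0.0
```

View pics/end.png

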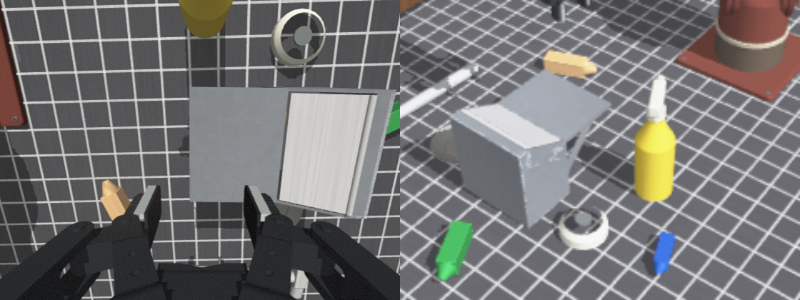

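The flap is shut (wrist crop, (325,150)), the sill is empty, the other things haven't moved, and the arm is clear.

```bash
python3 -c "
from plant import arm
print(arm.hand_in())"
```

```text
the job is handed in; nothing more can be done
None
```

I handed the job in at about 9 s: the peg is in the box, the flap is shut, and the other things look undisturbed; because the gripper opens only 85 mm, the peg began sliding while the flap was still opening, but it dropped only once the flap was wide open and held.

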